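Shut the rice cooker and raise the camera column

ROBOT

A 6-joint arm with a two-finger parallel gripper is mounted at the origin on the work surface. World frame = base frame: x ahead of the robot, y to its left, z up, the work surface at z = 0. Lengths are in m, angles in rad, forces in N, time in s.
With the tool pointing down it reaches from about 0.25 to 0.775 m from the base axis. Payload 4 kg.
Tool frame: the origin (TCP) lies on the centre line of the jaws, within the pads' length; the fingertips stand 8 mm ahead of it and the grasp point (between the pads) lies 11 mm behind it; y points along the fingers, x is the direction in which the jaws open and shut, and the axes are right-handed (so a half turn about y gives the same grasp; the last joint's range is limited). The gripper opens to 94 mm and grips with 3 to 60 N. Pads are 16 mm wide; open, the fingers measure 119 mm over their backs; the gripper's body (75 mm by 177 mm) begins 78 mm behind the grasp point.
Start: joints at [1.097, 0.087, 1.371, -0, 1.684, -0.103], TCP at [0.199, 0.513, 0.214] pointing down, gripper open.
Joint ranges: [-3.1, 3.1], [-0.76, 2.03], [0.27, 2.55], [-1.08, 4.22], [0.17, 2.65], [-2.57, 2.57]. Speed limits (rad/s): [2.79, 2.79, 3.14, 3.14, 3.14, 3.14].

INTERFACE

Orientations are given as [roll, pitch, yaw] about the fixed x, y, z axes, in that order (R = Rz(yaw) Ry(pitch) Rx(roll)).
In Python, from bench import robot gives the robot as it stands.
- The arm moves only by the tool step_arm, never from a script. Its argument "commands" is a list of rows, each an object with "xyz": the shift along the world's x, y, z in m, a list of three; "twist": the turn, a rotation vector about the world's x, y, z in degrees, a list of three. In form: [{"xyz": [tx, ty, tz], "twist": [ax, ay, az]}, ...]. A call has 1 to 12 rows; each row is the pose to reach, as a shift and turn from the pose commanded when the call began; what a row does not reach only later rows make up. A row lasts 1/12 s, in which the tool goes at most 41.7 mm and 7.16 degrees, less where a joint would pass 70% of its speed; a pose out of reach is approached as far as the arm can. A call with a gripper value outside its range is refused whole. "fingers" is the closure in counts, from 0 (fully open) to 255 (shut), set as the call begins (left out, the last holds). The fingers move at their own pace and stop on an object; the grip force is fixed at half the most. Time passes only in rows, so rows that repeat a pose let the fingers close. It gives the time, the measured TCP pose, the force and the opening at its end, in the units of the state.
- robot.get_obs(): the state, without advancing time (a new reading comes with each control period).
- robot.snapshot(name): name is "scene" or "top" or "wrist"; returns (picture, depth): 384x512x3 uint8, red, green, blue; 384x512 float32, m along the optical axis (not along the pixel's ray), 0 where there is no reading.
- robot.camera_info(name): a dict with "fx", "fy", "cx", "cy" (pixels), "k1" (the pictures are not rectified: a ray, as slopes to the right and down, at radius r is drawn at 1 + k1 r^2 times it, then the intrinsics apply), "R" (3x3) and "t" (3): a world point X has camera coordinates R X + t. Camera axes: x right, y down, z forward; pixel columns grow to the right and rows downward; lengths in m; the calibration is good to about 2 mm. A picture is of the moment at which its call begins: read the wrist's pose just before it. camera_info takes no time and is no camera call; for the wrist camera it gives the pose at the moment of the call.
- robot.close_job(): hands the job in, once; it reports no verdict.
The state is a dict: "time": time; "joint_positions": joint angles; "qvel": joint speeds; "joint_torque": joint torques, N m; "tool_pos": TCP position; "ee_rot": TCP orientation; "wrist_force": force on the tool from outside, world axes, zero at the start; "wrist_torque": the same for the moment, N m; "width": finger opening in m.
Only numpy, scipy, OpenCV 4.12 (cv2) and the standard library are available. Lean on these libraries where they do the work, as an engineer would, in place of code of your own. Each camera call takes 0.05 s, during which the arm holds its last target.

TASK

Get the counter ready for filming the pan: first, with the camera column still down, lower the rice cooker's open lid gently until it is fully shut. Then squeeze the red button in the column's black head (one finger on the button, the other on the plain back of the head) and, keeping it squeezed, pull the head up past its first stop to the second stop, all the way out. Finish still holding the head up there, as the column sinks when let go, and leave the pan, mould, cups, ladle, bowl and bottle where they are.

Things in the scene. Friction and masses are not known exactly. Their poses are not given: they have to be found in the camera images.
- cooker_lid (a joint): Opening of the rice cooker's lid in rad: 0 fully shut, grows as it opens upward (largest 1.25). The stiff hinge keeps the lid wherever it is left; pushing it down at the front lip takes about 1 to 6 N.
- lid_lip (a point): Middle of the upper face of the grey lip at the front of the white lid, where the lid is pushed down. The lip is 34 mm deep, 52 mm wide and 13 mm thick, its outer edge 17 mm in front of this point; this point is 240 mm from the hinge line and, when the lid is shut, 11 mm above it. Inward of the lip the lid (226 mm in diameter) rises as a dome to 30 mm above the lip.
- lid_hinge (a point): Middle of the level hinge line at the back of the rice cooker, 124 mm above the counter; it does not move. With the lid shut the lip point lies 240 mm in front of it (towards the cooker's -x).
- cooker: The round white rice cooker, 226 mm in diameter, body 120 mm high and 165 mm high with the lid shut, fixed. Origin at the centre of its underside; its x axis points level from the front (control panel, lid lip) to the back (hinge), z up. The hinge lies 122 mm behind the origin.
- column: The foot and outer tube of the camera column, fixed: steel disc 160 mm in diameter and 12 mm thick, grey outer tube 36 mm in diameter up to 122 mm above the counter. Origin at the centre of the underside; z up; the x axis points to the side on which the red button faces, the y axis to the side to which the camera arm points.
- col_upper (a joint): How far the thin upper tube, with the head, stands out of the middle tube, in m: 0 down, 0.075 at the first stop. It comes out first, at about 4 to 6 N of lift while moving.
- col_middle (a joint): How far the middle tube stands out of the outer tube, in m: 0 down, 0.075 at the second stop. It follows once the upper tube is fully out, at about 8 to 10 N of lift; the stop itself is hard. Both tubes out: the head is 150 mm higher than at the start. Let go, the column sinks within a second and the latch catches it about 20 mm above fully down; squeezing the button frees it again.
- col_button (a joint): Press of the red button in m: 0 out, 0.005 fully in (about 5 N; springs back). While it is pressed less than about 3.5 mm with the column down, a latch locks the column down; keep it squeezed during the pull.
- col_head (a point): Centre of the grasp on the column's black head: 22 mm below the flat top of the head (24 mm below its trim), half-way between the pressed red button and the plain back face. 170 mm above the counter when down, 320 mm fully out. The head is 32 mm (x) by 36 mm (y) by 58 mm high (z); over the button it measures 40 mm in x with the button out and 35 mm with it pressed. Nothing stands above the head. A 10 mm arm leaves its +y side 26 mm below this point.
- button_face (a point): Centre of the outer face of the red button, 24 mm wide and 32 mm high, on the +x side (column axes) of the head; it is pressed towards the column's axis.
- camera_box (a point): Centre of the small grey camera (50 x 44 x 34 mm, lens down) at the end of the arm, 132 mm from the column's axis; it rises with the head.
- pan: Aluminium tamagoyaki pan, 160 x 130 x 32 mm, its wooden handle 235 mm long from the centre towards its -x, top of the handle 43 mm high; loose, leave alone. Origin at the centre of the pan's underside.
- mould: Green plastic rice mould, 102 x 76 x 34 mm, loose, leave alone. Origin at the centre of the underside.
- cups: Stack of three silicone cups, 70 mm in diameter, 46 mm high, loose, leave alone. Origin at the centre of the underside.
- ladle: Stainless ladle lying on the counter: cup 80 mm in diameter and 26 mm high, handle to 250 mm from the cup's centre towards its -x; loose, leave alone. Origin under the cup's centre.
- bowl: Blue bowl, 110 mm in diameter, 45 mm high, loose, leave alone. Origin at the centre of the underside.
- soy: Amber bottle with a red cap, 52 mm in diameter, 125 mm high, loose, leave alone. Origin at the centre of the underside.

How it is judged:
By the outcome, as a careful person would: the job done as asked, in the order asked, and still so for the second after the job is handed in, while the arm keeps its last pose, push and grip.
It also fails if it takes over 54 s, if anything falls off the work surface, if the arm or the gripper's body presses on something with over 40 N, if the wrist force passes 120 N, or if a joint passes its speed limit or range.

## Working session

There is one attempt and no reset: what is moved stays moved. The work goes in short steps, Python scripts to look and compute and a tool call to move; the robot and the scene stay as the last step left them, time stands still between calls to the robot, and variables do not carry over. Pictures are saved under pics/ and viewed, and the job is handed in when it is done.

Besides the shell and the picture viewer there is one more tool, called after "Call:" as a command line: name --argument value ..., lists and objects as JSON in quotes. step_arm: Moves the arm, as the interface text tells. Its arguments: {"type":"object","properties":{"commands":{"type":"array"},"fingers":{"type":"number"}},"required":["commands"]}

```bash
mkdir -p pics; ls; python3 - <<'E'
from bench import robot
import cv2,numpy as np
o=robot.get_obs();print(o)
for n in ["scene","top"]:
    im,d=robot.snapshot(n);cv2.imwrite(f"pics/{n}0.png",cv2.resize(im[:,:,::-1],(800,600)));np.savez(f"{n}0.npz",im=im,d=d)
    c=robot.camera_info(n);print(n,c)
E
```

```text
pics
{'time': 0.0, 'joint_positions': array([ 1.09693184e+00,  8.79305820e-02,  1.37222552e+00, -3.15283244e-06,
        1.68361248e+00, -1.03086366e-01]), 'qvel': array([ 4.06268349e-04,  3.64713294e-04, -9.10261905e-04, -3.14787404e-04,
       -5.32022361e-06, -1.64478264e-03]), 'joint_torque': array([-2.66523653e-03, -3.40184498e+01, -3.02422893e+01,  7.14936526e-02,
        3.32705432e-02, -1.88491445e-04]), 'tool_pos': array([0.19904261, 0.51215167, 0.2123321 ]), 'ee_rot': array([-1.57057553,  0.0021647 ,  1.2000181 ]), 'wrist_force': array([ 0.08509703, -0.64782061,  0.47644311]), 'wrist_torque': array([-0.00687621, -0.03387686, -0.00148344]), 'width': 0.0943200110927711}
scene {'fx': 498.98871216840126, 'fy': 498.98871216840126, 'cx': 261.44882694174686, 'cy': 184.19208950112252, 'k1': -0.03065564896951955, 'R': array([[ 0.70342905,  0.71046346,  0.02071814],
       [ 0.51389733, -0.48823986, -0.70535904],
       [-0.49101641,  0.50681704, -0.70854737]]), 't': array([-0.37163163, -0.18766713,  1.9849513 ])}
top {'fx': 468.9659077547934, 'fy': 468.9659077547934, 'cx': 252.48434804505067, 'cy': 192.9452493537419, 'k1': -0.15348067625847825, 'R': array([[ 0.00916691, -0.99985904,  0.01406678],
       [-0.98294047, -0.01159423, -0.18355818],
       [ 0.1836954 , -0.01214415, -0.98290819]]), 't': array([-0.01200029,  0.52088278,  1.51073224])}
```

View pics/scene0.png

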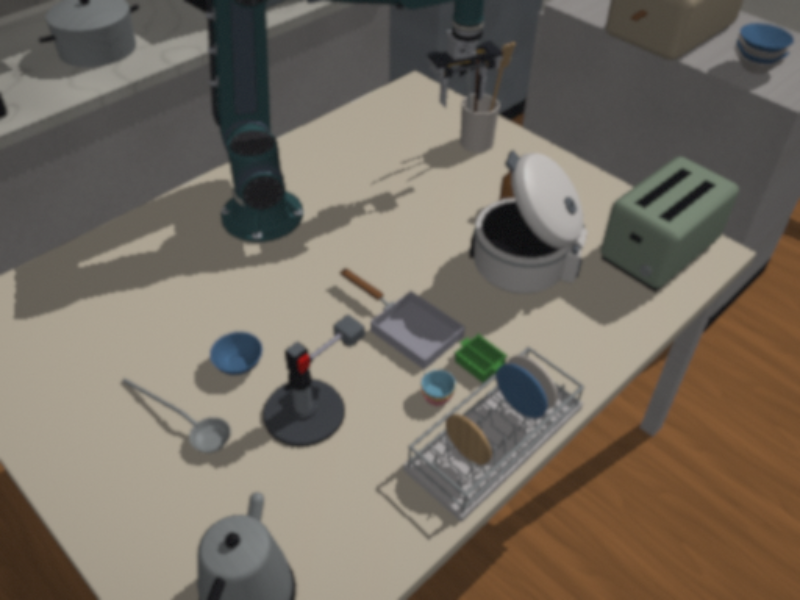

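View pics/top0.png

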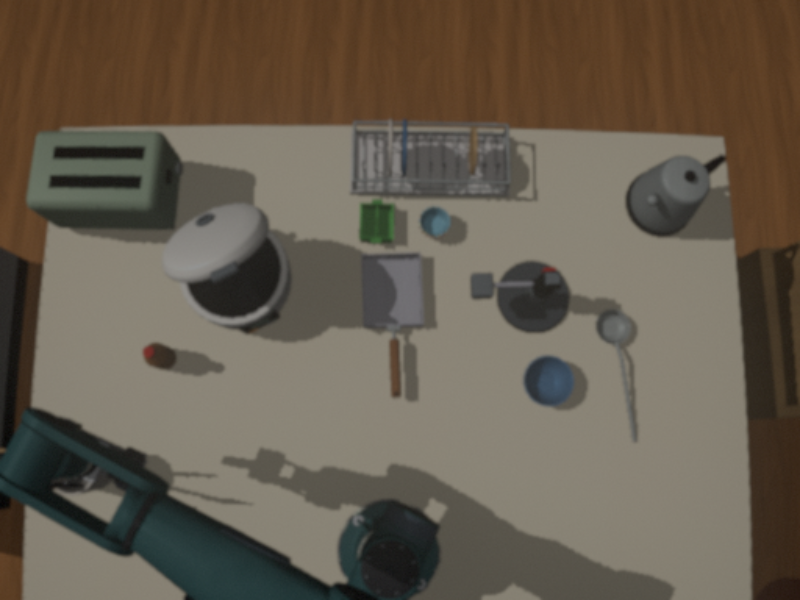

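```bash
cat > h.py <<'E'
import numpy as np,cv2
from bench import robot
def cloud(d,c):
    h,w=d.shape
    u,v=np.meshgrid(np.arange(w),np.arange(h))
    K=np.array([[c['fx'],0,c['cx']],[0,c['fy'],c['cy']],[0,0,1.]])
    p=cv2.undistortPoints(np.stack([u,v],-1).reshape(-1,1,2).astype(float),K,np.array([c['k1'],0,0,0.])).reshape(h,w,2)
    X=np.dstack([p[...,0]*d,p[...,1]*d,d])
    P=(X-c['t'])@c['R']
    P[d<=0]=np.nan
    return P
def proj(X,c):
    K=np.array([[c['fx'],0,c['cx']],[0,c['fy'],c['cy']],[0,0,1.]])
    return cv2.projectPoints(np.atleast_2d(X).astype(float),cv2.Rodrigues(c['R'])[0],c['t'],K,np.array([c['k1'],0,0,0.]))[0].reshape(-1,2)
E
python3 - <<'E'
from h import *
f=512/800
S=np.load('scene0.npz');T=np.load('top0.npz')
PS=cloud(S['d'],robot.camera_info('scene'));PT=cloud(T['d'],robot.camera_info('top'))
def at(P,u,v):return np.round(P[int(v*f),int(u*f)],3)
print('top'); 
for n,p in dict(table=(400,450),trim=(552,278),red=(549,269),box=(482,286),disc=(520,300),lid=(215,240),lip=(222,270),knob=(205,218),panfl=(395,290)).items(): print(n,at(PT,*p))
print('scene')
for n,p in dict(table=(400,500),headtop=(297,350),red=(303,362),box=(349,328),disc=(330,410),lid=(540,190),lip=(512,165),steamvent=(571,206),hinge=(578,240)).items(): print(n,at(PS,*p))
# disc from both
for nm,P in(('T',PT),('S',PS)):
    m=(abs(P[...,2]-.012)<.004)&(abs(P[...,0]-.55)<.2)&(P[...,1]<-.15)&(P[...,1]>-.45)
    print(nm,m.sum())
# crops
for nm,Z,b in(('top',T,(470,240,590,350)),('top',T,(130,180,310,360)),('scene',S,(230,310,380,460)),('scene',S,(440,120,620,310))):
    x0,y0,x1,y1=[int(q*f) for q in b]
    im=Z['im'][y0:y1,x0:x1,::-1]; im=np.clip(im*1.6,0,255).astype(np.uint8)
    cv2.imwrite(f'pics/c_{nm}_{b[0]}.png',cv2.resize(im,None,fx=3.5,fy=3.5,interpolation=cv2.INTER_CUBIC))
a=[cv2.resize(cv2.imread(f'pics/c_{n}.png'),(400,300)) for n in('top_470','top_130','scene_230','scene_440')]
cv2.imwrite('pics/crops.png',np.vstack([np.hstack(a[:2]),np.hstack(a[2:])]))
E
```

```text
top
table [ 0.209 -0.022 -0.001]
trim [ 0.547 -0.312  0.195]
red [ 0.565 -0.308  0.184]
box [ 0.536 -0.179  0.15 ]
disc [ 0.535 -0.281  0.006]
lid [0.593 0.333 0.272]
lip [0.531 0.309 0.297]
knob [0.653 0.368 0.216]
panfl [ 0.558 -0.005  0.   ]
scene
table [ 0.824 -0.315  0.003]
headtop [ 0.551 -0.314  0.193]
red [ 0.571 -0.32   0.184]
box [ 0.545 -0.185  0.152]
disc [ 0.587 -0.279  0.012]
lid [0.615 0.293 0.274]
lip [0.541 0.283 0.304]
steamvent [0.655 0.364 0.216]
hinge [0.696 0.351 0.15 ]
T 905
S 1184
```

View pics/crops.png

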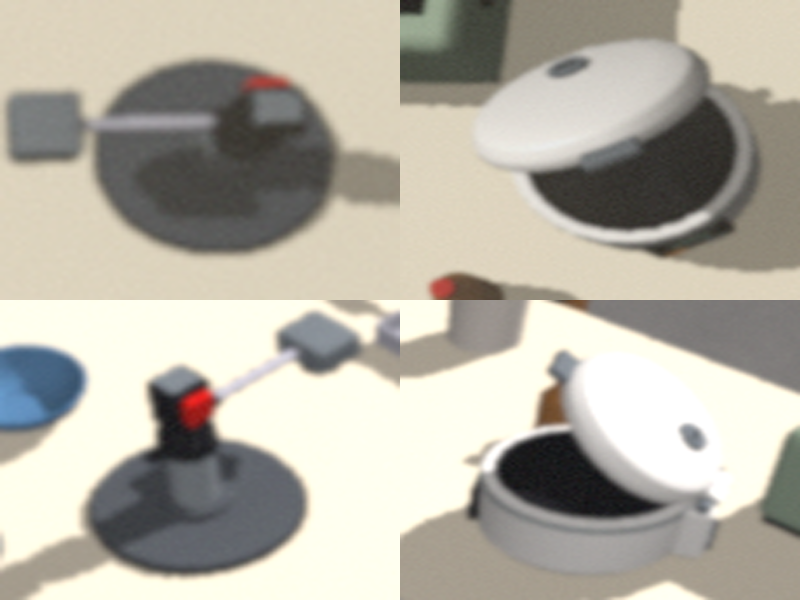

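```bash
python3 - <<'E'
from h import *
from scipy.optimize import least_squares
S=np.load('scene0.npz');T=np.load('top0.npz')
PS=cloud(S['d'],robot.camera_info('scene'));PT=cloud(T['d'],robot.camera_info('top'))
def circ(p,r):
    f=lambda q:np.hypot(p[:,0]-q[0],p[:,1]-q[1])-r
    s=least_squares(f,p.mean(0)[:2],loss='soft_l1',f_scale=.003);return s.x,np.abs(s.fun).mean()
for nm,P,I in(('T',PT,T['im']),('S',PS,S['im'])):
    # disc: dark pixels; boundary
    g=I.max(-1)
    m=(np.hypot(P[...,0]-.55,P[...,1]+.29)<.13)&(P[...,2]<.03)
    z=P[...,2][m]; print(nm,'z pct',np.percentile(z,[5,30,60,95]))
    mm=(m&(P[...,2]>.007)).astype(np.uint8)
    q=P[mm>0]; print('disc centroid',np.median(q,0), 'minmax',np.percentile(q[:,:2],[1,99],axis=0))
    # best circle: maximize in-out
    best=None
    for x in np.arange(.5,.6,.002):
        for y in np.arange(-.34,-.24,.002):
            r=np.hypot(q[:,0]-x,q[:,1]-y);s=(r<.081).sum()
            pm=P[m&~(mm>0)];s-=(np.hypot(pm[:,0]-x,pm[:,1]-y)<.078).sum()
            if best is None or s>best[0]:best=(s,[]) 
            if s==best[0]:best[1].append((x,y))
    print('disc ctr',best[0],np.mean(best[1],0))
    # head top
    h=(abs(P[...,2]-.194)<.006)&(np.hypot(P[...,0]-.55,P[...,1]+.31)<.06)
    print('headtop',h.sum(),P[h].mean(0),np.percentile(P[h][:,:2],[3,97],axis=0))
    red=(I[...,0]>90)&(I[...,1]<50)&(np.hypot(P[...,0]-.56,P[...,1]+.31)<.07)
    print('red',red.sum(),np.median(P[red],0),P[red].min(0),P[red].max(0))
    b=(abs(P[...,2]-.15)<.008)&(np.hypot(P[...,0]-.54,P[...,1]+.182)<.05)
    print('box',b.sum(),P[b].mean(0))
    # cooker rim
    c=(abs(P[...,2]-.119)<.006)&(np.hypot(P[...,0]-.58,P[...,1]-.28)<.2)
    q=P[c];print('rim',c.sum(),circ(q,.107),np.percentile(q[:,:2],[2,98],axis=0))
    # lip: grey pixels near
    hi=(P[...,2]>.27)&(np.hypot(P[...,0]-.54,P[...,1]-.29)<.08)
    lp=hi&(g<130)
    print('lip',lp.sum(),np.nanmedian(P[lp],0),'white g',np.percentile(g[hi],[5,20,50,80]))
    if lp.sum():
        q=P[lp];u,s,vt=np.linalg.svd(q-q.mean(0));print(q.mean(0),s/np.sqrt(len(q)),vt)
E
```

```text
T z pct [-0.00688542 -0.00217883  0.00280848  0.01491987]
disc centroid [ 0.52969465 -0.30205336  0.01113817] minmax [[ 0.4691479  -0.38585399]
 [ 0.61698797 -0.23519904]]
disc ctr 778 [ 0.546 -0.314]
headtop 105 [ 0.54282344 -0.31044686  0.19274796] [[ 0.52912952 -0.32725637]
 [ 0.55735639 -0.29409757]]
red 8 [ 0.56540617 -0.31011755  0.18222033] [ 0.56487522 -0.34463122  0.01132138] [ 0.60930521 -0.29996083  0.18446463]
box 237 [ 0.53924631 -0.18419461  0.15216827]
rim 665 (array([0.5740675 , 0.33135798]), np.float64(0.005067014970635059)) [[0.46127211 0.22032178]
 [0.64075889 0.42607569]]
lip 475 [0.5513029  0.28705581 0.28962869] white g [ 58.  84. 131. 139.]
[0.55231809 0.29189088 0.28951977] [0.03880938 0.01383261 0.00605034] [[-0.73896576  0.64988621  0.17770065]
 [ 0.51384025  0.71422    -0.47524519]
 [-0.43577265 -0.25988018 -0.86172182]]
S z pct [-0.00460216 -0.00056008  0.00455171  0.01506864]
disc centroid [ 0.56494198 -0.32942158  0.01150051] minmax [[ 0.47608035 -0.39278115]
 [ 0.62673275 -0.24168138]]
disc ctr 1219 [ 0.548 -0.314]
headtop 109 [ 0.55163865 -0.31845552  0.19341492] [[ 0.53600297 -0.33420992]
 [ 0.5661463  -0.30062966]]
red 47 [ 0.57098503 -0.3160437   0.18110448] [ 0.56407292 -0.32677245  0.1656495 ] [ 0.57516811 -0.30559383  0.19090608]
box 224 [ 0.54697617 -0.19019212  0.15176223]
rim 516 (array([0.57667073, 0.32680676]), np.float64(0.006385693496704019)) [[0.4660096  0.21160206]
 [0.68639121 0.38208857]]
lip 129 [0.54144839 0.28220285 0.29632186] white g [ 91.75 119.   184.   192.  ]
[0.54769721 0.28333072 0.29333641] [0.0310617  0.00825721 0.00387435] [[ 0.6925508  -0.63292077 -0.34609924]
 [ 0.36038254  0.71918207 -0.5940552 ]
 [ 0.62489824  0.28668528  0.72616371]]
```

```bash
python3 - <<'E'
from h import *
c=robot.camera_info('wrist');im,d=robot.snapshot('wrist')
cv2.imwrite("pics/w0.png",np.clip(im[:,:,::-1]*1.5,0,255).astype(np.uint8))
print(c, 'cam pos',-c['R'].T@c['t'],'fwd',c['R'][2])
E
```

```text
{'fx': 290.5453414401957, 'fy': 290.5453414401957, 'cx': 254.56004105034165, 'cy': 189.7308214191967, 'k1': -0.06740048505217258, 'R': array([[ 0.36211898,  0.93212904, -0.00230315],
       [ 0.90686239, -0.35172967,  0.23213538],
       [ 0.21557004, -0.08614927, -0.97268076]]), 't': array([-0.54983885, -0.0251575 ,  0.38960403])} cam pos [0.13793452 0.53723622 0.38353392] fwd [ 0.21557004 -0.08614927 -0.97268076]
```

View pics/w0.png

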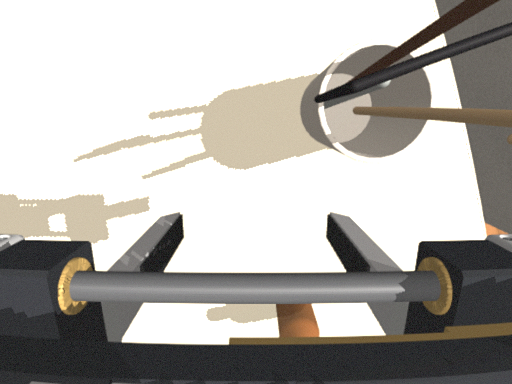

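Call:
step_arm --commands '[{"xyz": [0,0,0.04],"twist": [0,0,4]},{"xyz": [0,0,0.08],"twist": [0,0,8]},{"xyz": [0.02,-0.01,0.115],"twist": [0,0,12]},{"xyz": [0.05,-0.03,0.14],"twist": [0,0,17]},{"xyz": [0.08,-0.05,0.16],"twist": [0,0,22]},{"xyz": [0.11,-0.07,0.18],"twist": [0,0,27]},{"xyz": [0.14,-0.09,0.195],"twist": [0,0,32]},{"xyz": [0.17,-0.115,0.205],"twist": [0,0,36]},{"xyz": [0.2,-0.14,0.21],"twist": [0,0,40]},{"xyz": [0.23,-0.165,0.215],"twist": [0,0,44]},{"xyz": [0.26,-0.19,0.215],"twist": [0,0,44]},{"xyz": [0.29,-0.21,0.215],"twist": [0,0,44]}]' --fingers 255

```text
time: 1.15
tool_pos: [0.4906, 0.3007, 0.4291]
ee_rot: [-1.572, 0.0, 1.967]
wrist_force: [0.2, 0.6, 0.6]
width: 0.0178
```

Call:
step_arm --commands '[{"xyz": [0,0,0],"twist": [0,0,0]},{"xyz": [0,0,0],"twist": [0,0,0]},{"xyz": [0,0,0],"twist": [0,0,0]}]'

```text
time: 1.4
tool_pos: [0.4891, 0.3028, 0.4281]
ee_rot: [-1.57, -0.001, 1.968]
wrist_force: [-0.1, 0.8, -0.5]
width: 0.0005
```

```bash
cat > ws.py <<'E'
from h import *
import sys
n=sys.argv[1]
o=robot.get_obs();print({k:np.round(o[k],4).tolist() for k in('time','joint_positions','tool_pos','ee_rot','wrist_force','width')})
c=robot.camera_info('wrist');im,d=robot.snapshot('wrist')
cv2.imwrite(f"pics/{n}.png",np.clip(im[:,:,::-1]*1.3,0,255).astype(np.uint8))
np.savez(n+'.npz',im=im,d=d,P=cloud(d,c),**c)
E
python3 ws.py w1
```

```text
{'time': 1.4, 'joint_positions': [0.4555, 0.2145, 0.7979, 0.0007, 2.1304, -1.512], 'tool_pos': [0.4891, 0.3028, 0.4281], 'ee_rot': [-1.5696, -0.0006, 1.9679], 'wrist_force': [-0.1455, 0.8088, -0.4584], 'width': 0.0005}
```

View pics/w1.png

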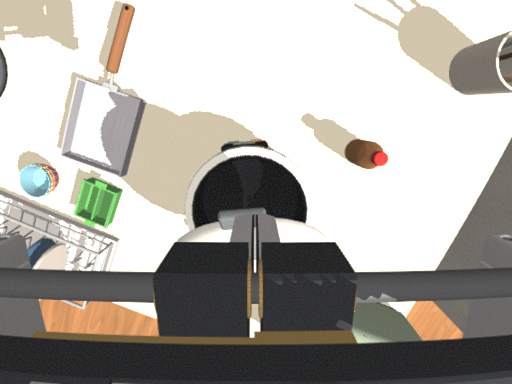

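```bash
python3 - <<'E'
from h import *
from scipy.optimize import least_squares
Z=np.load('w1.npz');P=Z['P'];im=Z['im']
x0,y0,x1,y1=170,130,330,270
cv2.imwrite('pics/w1c.png',cv2.resize(np.clip(im[y0:y1,x0:x1,::-1]*1.0,0,255).astype(np.uint8),None,fx=5,fy=4,interpolation=cv2.INTER_CUBIC))
for v in range(208,230,3): print(v,[tuple(np.round(P[v,u],3)) for u in(222,230,240)])
c=(abs(P[...,2]-.12)<.006)&(np.hypot(P[...,0]-.575,P[...,1]-.33)<.2)
c[230:]=0
q=P[c]
f=lambda s:np.hypot(q[:,0]-s[0],q[:,1]-s[1])-s[2]
s=least_squares(f,[.575,.33,.107],loss='soft_l1',f_scale=.002);print(len(q),s.x,abs(s.fun).mean())
E
```

```text
208 [(np.float64(0.612), np.float64(0.283), np.float64(0.037)), (np.float64(0.606), np.float64(0.298), np.float64(0.037)), (np.float64(0.599), np.float64(0.317), np.float64(0.032))]
211 [(np.float64(0.529), np.float64(0.282), np.float64(0.303)), (np.float64(0.525), np.float64(0.289), np.float64(0.304)), (np.float64(0.52), np.float64(0.299), np.float64(0.304))]
214 [(np.float64(0.53), np.float64(0.283), np.float64(0.306)), (np.float64(0.528), np.float64(0.291), np.float64(0.305)), (np.float64(0.523), np.float64(0.3), np.float64(0.306))]
217 [(np.float64(0.533), np.float64(0.284), np.float64(0.308)), (np.float64(0.53), np.float64(0.292), np.float64(0.308)), (np.float64(0.485), np.float64(0.291), np.float64(0.43))]
220 [(np.float64(0.536), np.float64(0.285), np.float64(0.308)), (np.float64(0.533), np.float64(0.293), np.float64(0.307)), (np.float64(0.485), np.float64(0.292), np.float64(0.436))]
223 [(np.float64(0.54), np.float64(0.286), np.float64(0.305)), (np.float64(0.537), np.float64(0.294), np.float64(0.304)), (np.float64(0.485), np.float64(0.292), np.float64(0.441))]
226 [(np.float64(0.546), np.float64(0.288), np.float64(0.299)), (np.float64(0.543), np.float64(0.296), np.float64(0.298)), (np.float64(0.485), np.float64(0.292), np.float64(0.446))]
229 [(np.float64(0.552), np.float64(0.289), np.float64(0.292)), (np.float64(0.548), np.float64(0.298), np.float64(0.292)), (np.float64(0.485), np.float64(0.292), np.float64(0.45))]
2427 [0.57282716 0.32787766 0.10363942] 0.004672144207288627
```

View pics/w1c.png

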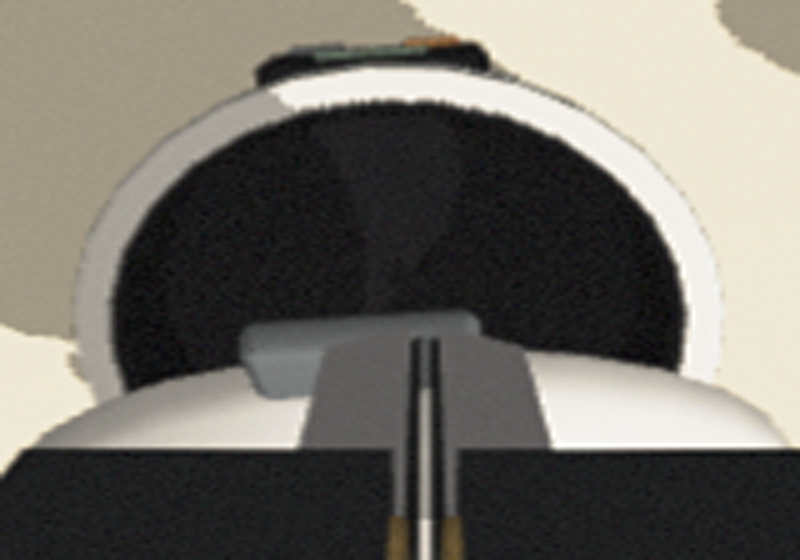

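```bash
python3 - <<'E'
from h import *
Z=np.load('w1.npz');P=Z['P'];im=Z['im']
# front edge: for each col the first v from above where z>.28
pts=[]
for u in range(212,272,2):
    z=P[195:230,u,2];i=np.where((z>.285)&(z<.33))[0]
    if len(i): v=195+i[0];pts.append((u,v,*P[v,u]));
    #
pts=np.array(pts);print(np.round(pts,3))
q=pts[(pts[:,0]>=220)&(pts[:,0]<=264),2:]
cen=q.mean(0);u,s,vt=np.linalg.svd(q-cen);print(cen,vt[0],np.degrees(np.arctan2(vt[0][1],vt[0][0])),s)
# panel front (in scene): points with z .03-.11 in front
E
```

```text
[[212.    227.      0.557   0.278   0.285]
 [214.    226.      0.555   0.28    0.285]
 [216.    224.      0.552   0.281   0.285]
 [218.    213.      0.532   0.279   0.304]
 [220.    211.      0.53    0.28    0.302]
 [222.    210.      0.528   0.281   0.301]
 [224.    210.      0.527   0.283   0.301]
 [226.    210.      0.526   0.285   0.301]
 [228.    210.      0.525   0.287   0.303]
 [230.    210.      0.524   0.289   0.303]
 [232.    210.      0.523   0.291   0.304]
 [234.    209.      0.522   0.293   0.3  ]
 [236.    209.      0.521   0.295   0.302]
 [238.    209.      0.52    0.297   0.302]
 [240.    209.      0.52    0.299   0.301]
 [242.    209.      0.518   0.301   0.302]
 [244.    209.      0.518   0.303   0.301]
 [246.    209.      0.517   0.305   0.302]
 [248.    208.      0.515   0.306   0.301]
 [250.    208.      0.514   0.308   0.302]
 [252.    208.      0.513   0.31    0.302]
 [254.    208.      0.512   0.312   0.302]
 [256.    208.      0.511   0.314   0.303]
 [258.    208.      0.511   0.316   0.303]
 [260.    207.      0.509   0.317   0.302]
 [262.    207.      0.508   0.319   0.302]
 [264.    208.      0.508   0.322   0.301]]
[0.51828421 0.30051352 0.30187025] [-0.45839185  0.8887289   0.00615292] 117.28394444086904 [0.06833854 0.00402441 0.00169513]
```

Call:
step_arm --commands '[{"xyz": [0.02,0.003,-0.02],"twist": [0,0,2]},{"xyz": [0.04,0.006,-0.05],"twist": [0,0,4.5]},{"xyz": [0.049,0.007,-0.08],"twist": [0,0,4.5]},{"xyz": [0.049,0.007,-0.1],"twist": [0,0,4.5]},{"xyz": [0.049,0.007,-0.1],"twist": [0,0,4.5]},{"xyz": [0.049,0.007,-0.1],"twist": [0,0,4.5]}]'

```text
time: 1.95
tool_pos: [0.5367, 0.3106, 0.3278]
ee_rot: [-1.568, -0.0, 2.049]
wrist_force: [0.3, -0.1, 0.5]
width: 0.0008
```

```bash
python3 ws.py w2; python3 - <<'E'
from h import *
im,d=robot.snapshot('scene');np.savez('s1.npz',im=im,d=d)
cv2.imwrite('pics/s1.png',cv2.resize(np.clip(im[40:220,250:410,::-1]*1.3,0,255).astype(np.uint8),None,fx=3.3,fy=3.3,interpolation=cv2.INTER_CUBIC))
h=np.array([.682,.384]);x=np.array([.889,.458])
for t in np.arange(.76,-.1,-.06):
    p=h-(.244*np.cos(t)-.011*np.sin(t)-.008)*x
    print(round(t,2),p.round(4),round(.132+.244*np.sin(t)+.011*np.cos(t),4), 'rel', (p-[.538,.310]).round(4),round(.132+.244*np.sin(t)+.011*np.cos(t)-.329,4))
E
```

```text
{'time': 1.95, 'joint_positions': [0.4331, 0.2604, 0.9462, 0.0004, 1.9378, -1.6155], 'tool_pos': [0.5367, 0.3106, 0.3278], 'ee_rot': [-1.5681, -0.0005, 2.0487], 'wrist_force': [0.2508, -0.109, 0.475], 'width': 0.0008}
0.76 [0.5386 0.3101] 0.3081 rel [0.0006 0.0001] -0.0209
0.7 [0.5295 0.3054] 0.2976 rel [-0.0085 -0.0046] -0.0314
0.64 [0.521 0.301] 0.2865 rel [-0.017 -0.009] -0.0425
0.58 [0.513  0.2969] 0.2749 rel [-0.025  -0.0131] -0.0541
0.52 [0.5057 0.2932] 0.2628 rel [-0.0323 -0.0168] -0.0662
0.46 [0.4991 0.2898] 0.2502 rel [-0.0389 -0.0202] -0.0788
0.4 [0.4931 0.2867] 0.2371 rel [-0.0449 -0.0233] -0.0919
0.34 [0.4879 0.284 ] 0.2237 rel [-0.0501 -0.026 ] -0.1053
0.28 [0.4833 0.2817] 0.21 rel [-0.0547 -0.0283] -0.119
0.22 [0.4796 0.2797] 0.196 rel [-0.0584 -0.0303] -0.133
0.16 [0.4765 0.2781] 0.1817 rel [-0.0615 -0.0319] -0.1473
0.1 [0.4743 0.277 ] 0.1673 rel [-0.0637 -0.033 ] -0.1617
0.04 [0.4728 0.2762] 0.1527 rel [-0.0652 -0.0338] -0.1763
-0.02 [0.472  0.2758] 0.1381 rel [-0.066  -0.0342] -0.1909
-0.08 [0.4721 0.2759] 0.1235 rel [-0.0659 -0.0341] -0.2055
```

View pics/w2.png

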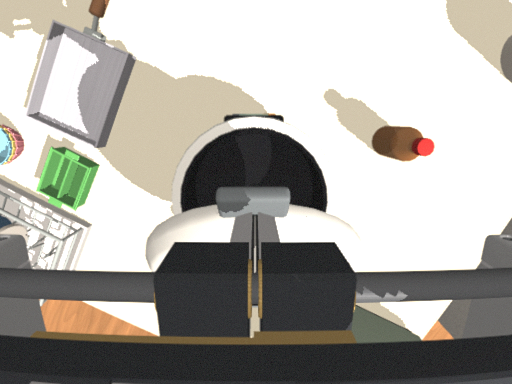

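View pics/s1.png

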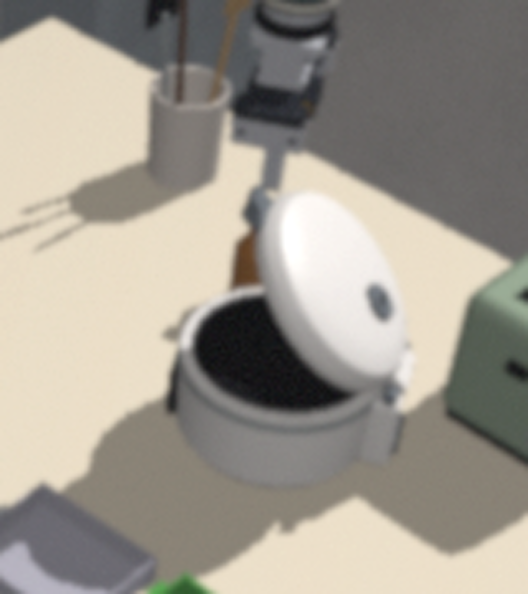

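Call:
step_arm --commands '[{"xyz": [0.001,0,-0.01],"twist": [0,0,0]},{"xyz": [0.001,0,-0.016],"twist": [0,0,0]},{"xyz": [0.001,0,-0.021],"twist": [0,0,0]},{"xyz": [-0.004,-0.0025,-0.026],"twist": [0,0,0]},{"xyz": [-0.0085,-0.0046,-0.0315],"twist": [0,0,0]},{"xyz": [-0.013,-0.007,-0.037],"twist": [0,0,0]},{"xyz": [-0.017,-0.009,-0.0425],"twist": [0,0,0]},{"xyz": [-0.021,-0.011,-0.048],"twist": [0,0,0]},{"xyz": [-0.025,-0.013,-0.054],"twist": [0,0,0]}]'

```text
time: 2.8
tool_pos: [0.5132, 0.2964, 0.2745]
ee_rot: [-1.572, 0.0, 2.046]
wrist_force: [0.8, -0.1, 1.9]
width: 0.0004
```

```bash
python3 ws.py w3
```

```text
{'time': 2.8, 'joint_positions': [0.4281, 0.1797, 1.1475, -0.0001, 1.8134, -1.6181], 'tool_pos': [0.5132, 0.2964, 0.2745], 'ee_rot': [-1.5717, 0.0001, 2.0462], 'wrist_force': [0.7884, -0.085, 1.9111], 'width': 0.0004}
```

View pics/w3.png

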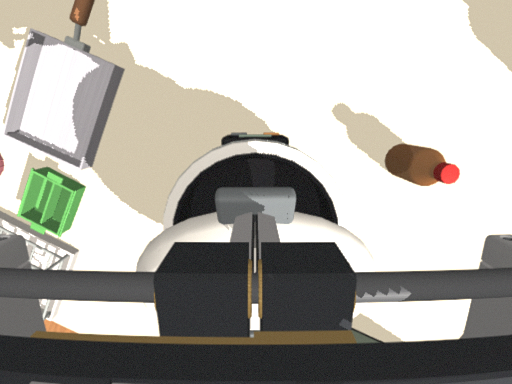

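Lid is following, with the lip still under the fingertips at (255,205). I'll continue down the arc.

Call:
step_arm --commands '[{"xyz": [-0.0037,-0.002,-0.006],"twist": [0,0,0]},{"xyz": [-0.0073,-0.0038,-0.012],"twist": [0,0,0]},{"xyz": [-0.0106,-0.0055,-0.0183],"twist": [0,0,0]},{"xyz": [-0.0139,-0.0072,-0.0246],"twist": [0,0,0]},{"xyz": [-0.017,-0.0088,-0.0312],"twist": [0,0,0]},{"xyz": [-0.02,-0.0103,-0.0378],"twist": [0,0,0]},{"xyz": [-0.0226,-0.0117,-0.0445],"twist": [0,0,0]},{"xyz": [-0.0251,-0.013,-0.0512],"twist": [0,0,0]},{"xyz": [-0.0275,-0.0142,-0.058],"twist": [0,0,0]},{"xyz": [-0.0297,-0.0153,-0.065],"twist": [0,0,0]},{"xyz": [-0.0316,-0.0163,-0.072],"twist": [0,0,0]},{"xyz": [-0.0334,-0.0172,-0.079],"twist": [0,0,0]}]'

```text
time: 3.85
tool_pos: [0.4772, 0.2778, 0.1938]
ee_rot: [-1.564, 0.0, 2.046]
wrist_force: [-6.2, -4.1, 3.9]
width: 0.0004
```

Call:
step_arm --commands '[{"xyz": [-0.0015,-0.0008,-0.007],"twist": [0,0,0]},{"xyz": [-0.0031,-0.0016,-0.014],"twist": [0,0,0]},{"xyz": [-0.0042,-0.0022,-0.021],"twist": [0,0,0]},{"xyz": [-0.0053,-0.0027,-0.028],"twist": [0,0,0]},{"xyz": [-0.006,-0.0031,-0.034],"twist": [0,0,0]},{"xyz": [-0.0065,-0.0033,-0.039],"twist": [0,0,0]},{"xyz": [-0.0068,-0.0035,-0.043],"twist": [0,0,0]},{"xyz": [-0.007,-0.0036,-0.047],"twist": [0,0,0]},{"xyz": [-0.007,-0.0036,-0.05],"twist": [0,0,0]}]'

```text
time: 4.6
tool_pos: [0.4705, 0.2744, 0.1507]
ee_rot: [-1.568, 0.001, 2.047]
wrist_force: [-17.9, -10.3, 36.7]
width: 0.0006
```

```bash
python3 ws.py w4
```

```text
{'time': 4.6, 'joint_positions': [0.4245, 0.0986, 1.483, -0.001, 1.5631, -1.6221], 'tool_pos': [0.4705, 0.2744, 0.1507], 'ee_rot': [-1.5676, 0.0008, 2.0466], 'wrist_force': [-17.8812, -10.3336, 36.7166], 'width': 0.0006}
```

View pics/w4.png

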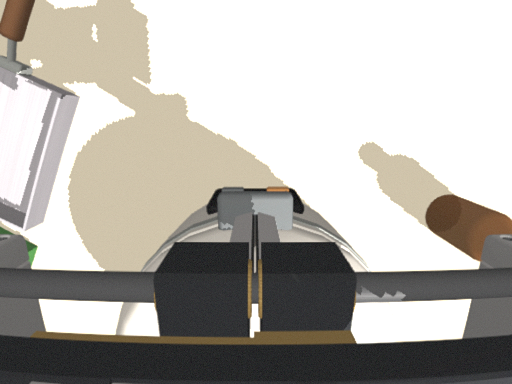

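The force has a strong outward component, so the tip is riding on the dome's edge. I'll lift off and look at the lip.

Call:
step_arm --commands '[{"xyz": [0,0,0.015],"twist": [0,0,0]},{"xyz": [0.0,0.0,0.04],"twist": [0,0,0]},{"xyz": [0.04,0.02,0.07],"twist": [0,0,0]},{"xyz": [0.04,0.02,0.08],"twist": [0,0,0]},{"xyz": [0.04,0.02,0.08],"twist": [0,0,0]}]'

```text
time: 5.07
tool_pos: [0.5157, 0.2972, 0.2277]
ee_rot: [-1.578, -0.0, 2.046]
wrist_force: [1.2, 1.1, 1.1]
width: 0.0007
```

```bash
python3 ws.py w5; python3 - <<'E'
from h import *
Z=np.load('w5.npz');P=Z['P']
for u in (225,240,270,280):
  for v in range(165,250,4): print(u,v,P[v,u].round(4))
E
```

```text
{'time': 5.0667, 'joint_positions': [0.4273, 0.1812, 1.2377, 0.0005, 1.7159, -1.6191], 'tool_pos': [0.5157, 0.2972, 0.2277], 'ee_rot': [-1.5776, -0.0001, 2.0465], 'wrist_force': [1.2003, 1.0639, 1.0732], 'width': 0.0007}
225 165 [0.5025 0.2617 0.151 ]
225 169 [0.5051 0.2632 0.1536]
225 173 [0.5079 0.2647 0.1553]
225 177 [0.5111 0.2663 0.155 ]
225 181 [0.5135 0.2678 0.1578]
225 185 [0.5164 0.2693 0.1589]
225 189 [0.5194 0.2708 0.1593]
225 193 [0.5225 0.2723 0.1595]
225 197 [0.5255 0.2738 0.1602]
225 201 [0.5283 0.2753 0.1616]
225 205 [0.5317 0.2769 0.1608]
225 209 [0.5344 0.2784 0.1622]
225 213 [0.5378 0.28   0.1618]
225 217 [0.541  0.2815 0.162 ]
225 221 [0.544  0.2831 0.1627]
225 225 [0.5472 0.2846 0.163 ]
225 229 [0.5512 0.2864 0.1611]
225 233 [0.5541 0.2879 0.1623]
225 237 [0.5575 0.2895 0.1622]
225 241 [0.561  0.2912 0.1621]
225 245 [0.4901 0.2747 0.3245]
225 249 [0.4899 0.2749 0.3271]
240 165 [0.4964 0.2731 0.1522]
240 169 [0.4994 0.2746 0.1529]
240 173 [0.502  0.2761 0.1557]
240 177 [0.505  0.2776 0.156 ]
240 181 [0.5075 0.279  0.1588]
240 185 [0.5103 0.2805 0.1602]
240 189 [0.
[... 1148 characters left out ...]
848 0.2858 0.3261]
280 165 [0.4808 0.3036 0.1517]
280 169 [0.4837 0.305  0.153 ]
280 173 [0.4865 0.3064 0.1548]
280 177 [0.4894 0.3078 0.1564]
280 181 [0.4922 0.3091 0.158 ]
280 185 [0.4953 0.3109 0.1574]
280 189 [0.498  0.3121 0.1598]
280 193 [0.5008 0.3135 0.1614]
280 197 [0.504  0.3153 0.1604]
280 201 [0.5068 0.3167 0.1619]
280 205 [0.5101 0.3186 0.161 ]
280 209 [0.5131 0.3201 0.1618]
280 213 [0.5163 0.3218 0.1617]
280 217 [0.5193 0.3234 0.1622]
280 221 [0.5221 0.3249 0.1634]
280 225 [0.5261 0.3273 0.1609]
280 229 [0.5289 0.3286 0.1624]
280 233 [0.5318 0.3301 0.1635]
280 237 [0.5354 0.3322 0.1625]
280 241 [0.5387 0.334  0.1626]
280 245 [0.4834 0.2883 0.3238]
280 249 [0.4831 0.2879 0.3273]
```

View pics/w5.png

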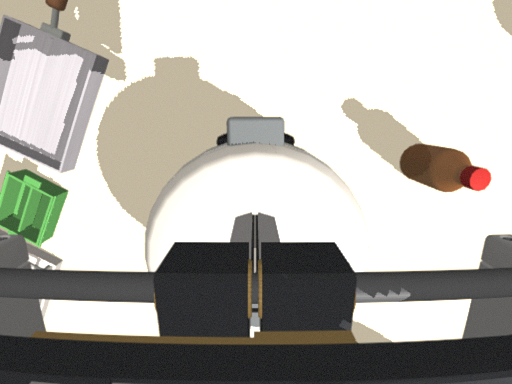

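```bash
python3 - <<'E'
from h import *
Z=np.load('w5.npz');P=Z['P']
for v in range(112,166,3): print(v,P[v,248].round(4),P[v,262].round(4))
h=np.array([.682,.384]);x=np.array([.889,.458]);y=np.array([-.458,.889])
m=np.zeros(P.shape[:2],bool);m[118:240]=1
s=(h-P[...,:2])@x;l=(P[...,:2]-h)@y
for a in range(120,275,5):
    q=P[m&(abs(s-a/1000)<.0025)&(abs(l)<.022)&(P[...,2]<.2)]
    if len(q): print(a,len(q),np.median(q[:,2]).round(4))
g=P[10:100,200:300][...,2];print('table',np.nanmedian(g))
E
```

```text
112 [ 0.4526  0.2547 -0.0014] [ 0.4441  0.2713 -0.0006]
115 [0.4561 0.2565 0.    ] [0.4476 0.2731 0.0005]
118 [0.4585 0.261  0.1329] [0.4528 0.2721 0.1331]
121 [0.4608 0.2622 0.1351] [0.4551 0.2733 0.1337]
124 [0.4631 0.2634 0.1345] [0.4574 0.2744 0.1349]
127 [0.4654 0.2646 0.1354] [0.4598 0.2757 0.1331]
130 [0.4678 0.2658 0.1342] [0.4621 0.2769 0.1348]
133 [0.4702 0.267  0.1346] [0.4644 0.2781 0.1353]
136 [0.4725 0.2682 0.1357] [0.4668 0.2793 0.135 ]
139 [0.4749 0.2694 0.1353] [0.4691 0.2805 0.1357]
142 [0.4773 0.2706 0.1341] [0.4715 0.2818 0.1351]
145 [0.4793 0.2717 0.1391] [0.4737 0.2828 0.1383]
148 [0.4813 0.2728 0.1428] [0.4757 0.2838 0.1427]
151 [0.4832 0.2739 0.147 ] [0.4778 0.2848 0.1453]
154 [0.4852 0.275  0.1495] [0.4796 0.2856 0.1501]
157 [0.4875 0.2762 0.1496] [0.4818 0.2867 0.151 ]
160 [0.4896 0.2773 0.1513] [0.484  0.2879 0.1516]
163 [0.4917 0.2784 0.1525] [0.4861 0.2889 0.1535]
150 1 0.1614
155 13 0.1628
160 29 0.1622
165 39 0.1621
170 57 0.1621
175 160 0.1616
180 288 0.1616
185 301 0.1613
190 296 0.1609
195 314 0.1606
200 320 0.1589
205 306 0.1571
210 315 0.1552
215 313 0.1534
220 329 0.1514
225 313 0.1481
230 341 0.1401
235 262 0.1348
240 273 0.1348
245 293 0.1347
250 293 0.1347
255 147 0.1339
table -0.00011879009794239973
```

Call:
step_arm --commands '[{"xyz": [-0.03,-0.015,0],"twist": [0,0,0]},{"xyz": [-0.0486,-0.025,-0.01],"twist": [0,0,0]},{"xyz": [-0.0486,-0.025,-0.04],"twist": [0,0,0]},{"xyz": [-0.0486,-0.025,-0.065],"twist": [0,0,0]},{"xyz": [-0.0486,-0.025,-0.075],"twist": [0,0,0]},{"xyz": [-0.0486,-0.025,-0.08],"twist": [0,0,0]},{"xyz": [-0.0486,-0.025,-0.082],"twist": [0,0,0]},{"xyz": [-0.0486,-0.025,-0.083],"twist": [0,0,0]},{"xyz": [-0.0486,-0.025,-0.084],"twist": [0,0,0]},{"xyz": [-0.0486,-0.025,-0.084],"twist": [0,0,0]}]'

```text
time: 5.95
tool_pos: [0.4627, 0.2702, 0.1432]
ee_rot: [-1.568, -0.0, 2.047]
wrist_force: [-6.7, -3.2, 8.2]
width: 0.0006
```

Call:
step_arm --commands '[{"xyz": [-0.003,-0.0015,-0.0005],"twist": [0,0,0]},{"xyz": [-0.004,-0.002,-0.001],"twist": [0,0,0]},{"xyz": [-0.004,-0.002,-0.0015],"twist": [0,0,0]},{"xyz": [-0.004,-0.002,-0.0015],"twist": [0,0,0]}]'

```text
time: 6.28
tool_pos: [0.4623, 0.27, 0.1432]
ee_rot: [-1.579, -0.0, 2.047]
wrist_force: [1.4, 0.8, 7.1]
width: 0.0003
```

Call:
step_arm --commands '[{"xyz": [0,0,-0.002],"twist": [0,0,0]},{"xyz": [0,0,-0.003],"twist": [0,0,0]},{"xyz": [0,0,-0.003],"twist": [0,0,0]}]'

```text
time: 6.53
tool_pos: [0.4624, 0.27, 0.143]
ee_rot: [-1.58, 0.0, 2.047]
wrist_force: [-4.0, -1.0, 17.1]
width: 0.0003
```

Call:
step_arm --commands '[{"xyz": [0,0,0.02],"twist": [0,0,0]},{"xyz": [0,0,0.06],"twist": [0,0,-3]},{"xyz": [0,-0.01,0.1],"twist": [0,0,-8]},{"xyz": [0.005,-0.03,0.14],"twist": [0,0,-14]},{"xyz": [0.01,-0.06,0.17],"twist": [0,0,-20]},{"xyz": [0.015,-0.095,0.19],"twist": [0,0,-26]},{"xyz": [0.02,-0.13,0.2],"twist": [0,0,-32]},{"xyz": [0.025,-0.165,0.205],"twist": [0,0,-38]},{"xyz": [0.03,-0.2,0.205],"twist": [0,0,-44]},{"xyz": [0.035,-0.235,0.205],"twist": [0,0,-50]},{"xyz": [0.04,-0.27,0.205],"twist": [0,0,-56]},{"xyz": [0.045,-0.305,0.205],"twist": [0,0,-62]}]'

```text
time: 7.53
tool_pos: [0.5051, -0.0378, 0.3419]
ee_rot: [-1.571, -0.0, 0.959]
wrist_force: [0.3, 0.2, -0.4]
width: 0.0002
```

Call:
step_arm --commands '[{"xyz": [0.005,-0.035,0],"twist": [0,0,-6]},{"xyz": [0.01,-0.07,0],"twist": [0,0,-12]},{"xyz": [0.015,-0.105,0],"twist": [0,0,-18]},{"xyz": [0.02,-0.14,0],"twist": [0,0,-24]},{"xyz": [0.025,-0.175,0],"twist": [0,0,-30]},{"xyz": [0.03,-0.21,0],"twist": [0,0,-36]},{"xyz": [0.035,-0.245,0],"twist": [0,0,-42]},{"xyz": [0.042,-0.28,0],"twist": [0,0,-48]},{"xyz": [0.042,-0.315,0],"twist": [0,0,-53.3]},{"xyz": [0.042,-0.344,0],"twist": [0,0,-53.3]},{"xyz": [0.042,-0.354,0],"twist": [0,0,-53.3]},{"xyz": [0.042,-0.354,0],"twist": [0,0,-53.3]}]' --fingers 0

```text
time: 8.53
tool_pos: [0.5467, -0.3925, 0.3398]
ee_rot: [-1.569, 0.002, 0.031]
wrist_force: [0.4, 0.5, 0.3]
width: 0.0771
```

Call:
step_arm --commands '[{"xyz": [0,0,0],"twist": [0,0,0]},{"xyz": [0,0,0],"twist": [0,0,0]}]'

```text
time: 8.7
tool_pos: [0.5477, -0.3884, 0.3427]
ee_rot: [-1.571, -0.001, 0.036]
wrist_force: [0.2, -0.4, -0.0]
width: 0.0904
```

```bash
python3 ws.py w6; python3 - <<'E'
from h import *
for n in('top','scene'):
    im,d=robot.snapshot(n);np.savez(n+'2.npz',im=im,d=d)
    cv2.imwrite(f'pics/{n}2.png',np.clip(im[:,:,::-1]*1.3,0,255).astype(np.uint8))
E
```

```text
{'time': 8.7, 'joint_positions': [-0.7017, 0.3955, 0.7422, 0.0008, 2.0035, -0.7374], 'tool_pos': [0.5477, -0.3884, 0.3427], 'ee_rot': [-1.5705, -0.0008, 0.036], 'wrist_force': [0.2183, -0.4378, -0.023], 'width': 0.0904}
```

View pics/w6.png

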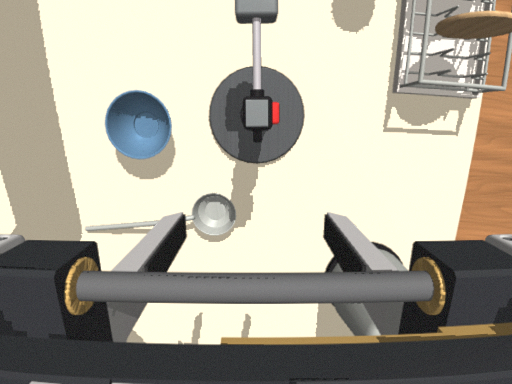

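View pics/scene2.png

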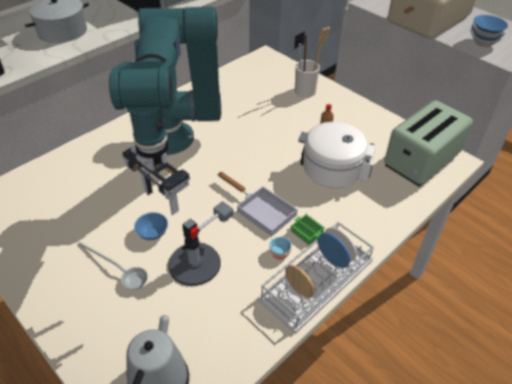

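```bash
python3 - <<'E'
from h import *
Z=np.load('w6.npz');P=Z['P'];im=Z['im'].astype(int)
h=(P[...,2]>.185)&(P[...,2]<.21)&(np.hypot(P[...,0]-.55,P[...,1]+.31)<.05)
v,u=np.where(h);print('top px',u.min(),u.max(),v.min(),v.max(),h.sum())
q=P[h];print(q.mean(0),np.percentile(q,[2,98],axis=0), np.median(q[:,2]))
r=cv2.minAreaRect((q[:,:2]*1000).astype(np.float32));print(r)
red=(im[...,0]>110)&(im[...,1]<60)&(np.hypot(P[...,0]-.56,P[...,1]+.31)<.06)&(P[...,2]>.12)
q=P[red];print('red',len(q),q.mean(0),np.percentile(q,[2,98],axis=0))
b=(abs(P[...,2]-.15)<.01)&(np.hypot(P[...,0]-.545,P[...,1]+.185)<.05)
print('box',P[b].mean(0))
# disc (fit)
m=(np.hypot(P[...,0]-.548,P[...,1]+.314)<.11)&(P[...,2]>.006)&(P[...,2]<.02)&(im.max(-1)<110)
e=cv2.morphologyEx(m.astype(np.uint8),cv2.MORPH_CLOSE,np.ones((25,25)))
c=max(cv2.findContours(e,0,1)[0],key=len)[:,0]
q=P[c[:,1],c[:,0],:2];K={k:Z[k] for k in('R','t','fx','fy','cx','cy','k1')}
(a,bb),r=cv2.minEnclosingCircle((q*1000).astype(np.float32));print('disc',a,bb,r)
E
```

```text
top px 243 279 96 129 1081
[ 0.55100956 -0.31247283  0.19347246] [[ 0.53391599 -0.32935144  0.18537004]
 [ 0.57065378 -0.29557738  0.19717937]] 0.1948078934407394
((553.231201171875, -312.3974304199219), (39.34928894042969, 35.09056854248047), 1.8205256462097168)
red 147 [ 0.56854356 -0.31152398  0.18593215] [[ 0.56479178 -0.32283388  0.18345574]
 [ 0.57220439 -0.30035987  0.18916591]]
box [ 0.54386442 -0.20146939  0.15200122]
disc 548.8640747070312 -312.56146240234375 80.30009460449219
```

Call:
step_arm --commands '[{"xyz": [0.004,0.03,0],"twist": [0,0,0]},{"xyz": [0.004,0.06,-0.005],"twist": [0,0,0]},{"xyz": [0.004,0.077,-0.03],"twist": [0,0,0]},{"xyz": [0.004,0.077,-0.065],"twist": [0,0,0]},{"xyz": [0.004,0.077,-0.1],"twist": [0,0,0]},{"xyz": [0.004,0.077,-0.1],"twist": [0,0,0]},{"xyz": [0.004,0.077,-0.1],"twist": [0,0,0]}]' --fingers 0

```text
time: 9.43
tool_pos: [0.5501, -0.3113, 0.2395]
ee_rot: [-1.567, 0.005, 0.035]
wrist_force: [0.7, -0.5, 1.0]
width: 0.0936
```

```bash
python3 ws.py w7
```

```text
{'time': 9.4333, 'joint_positions': [-0.6046, 0.2749, 1.1022, 0.0001, 1.7708, -0.64], 'tool_pos': [0.5501, -0.3113, 0.2395], 'ee_rot': [-1.5669, 0.005, 0.0354], 'wrist_force': [0.6877, -0.5426, 0.9565], 'width': 0.0936}
```

View pics/w7.png

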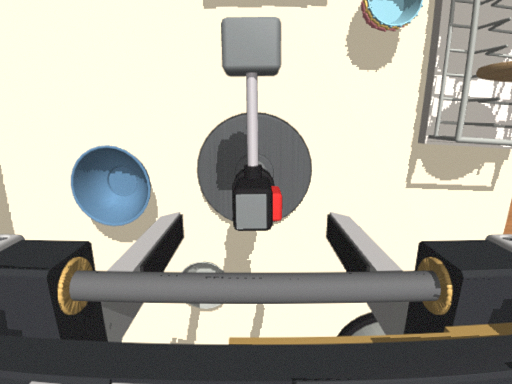

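Call:
step_arm --commands '[{"xyz": [0,0,-0.025],"twist": [0,0,0]},{"xyz": [0,0,-0.05],"twist": [0,0,0]},{"xyz": [0,0,-0.07],"twist": [0,0,0]},{"xyz": [0,0,-0.0835],"twist": [0,0,0]},{"xyz": [0,0,-0.0835],"twist": [0,0,0]},{"xyz": [0,0,-0.0835],"twist": [0,0,0]},{"xyz": [0,0,-0.0835],"twist": [0,0,0]}]'

```text
time: 10.07
tool_pos: [0.5531, -0.3145, 0.1627]
ee_rot: [-1.575, -0.005, 0.034]
wrist_force: [0.4, 0.6, -0.2]
width: 0.0942
```

```bash
python3 ws.py w8
```

```text
{'time': 10.0667, 'joint_positions': [-0.6061, 0.288, 1.2372, 0.0001, 1.6096, -0.6401], 'tool_pos': [0.5531, -0.3145, 0.1627], 'ee_rot': [-1.5748, -0.0055, 0.034], 'wrist_force': [0.388, 0.5517, -0.2005], 'width': 0.0942}
```

View pics/w8.png

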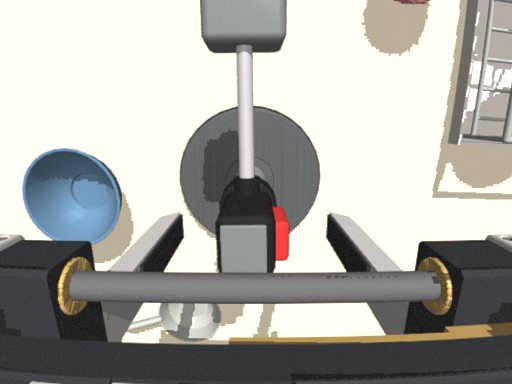

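Call:
step_arm --commands '[{"xyz": [0,0,0],"twist": [0,0,0]},{"xyz": [0,0,0],"twist": [0,0,0]},{"xyz": [0,0,0],"twist": [0,0,0]}]' --fingers 0

```text
time: 10.37
tool_pos: [0.5517, -0.3134, 0.1596]
ee_rot: [-1.572, -0.001, 0.034]
wrist_force: [0.0, 0.1, -0.2]
width: 0.0941
```

Settled on target; closing.

Call:
step_arm --commands '[{"xyz": [0,0,0],"twist": [0,0,0]},{"xyz": [0,0,0],"twist": [0,0,0]},{"xyz": [0,0,0],"twist": [0,0,0]},{"xyz": [0,0,0],"twist": [0,0,0]},{"xyz": [0,0,0],"twist": [0,0,0]},{"xyz": [0,0,0],"twist": [0,0,0]},{"xyz": [0,0,0],"twist": [0,0,0]},{"xyz": [0,0,0],"twist": [0,0,0]},{"xyz": [0,0,0],"twist": [0,0,0]}]' --fingers 255

```text
time: 11.12
tool_pos: [0.5511, -0.3131, 0.1585]
ee_rot: [-1.571, 0.0, 0.034]
wrist_force: [-5.2, -1.0, 2.0]
width: 0.0374
```

```bash
python3 ws.py w9
```

```text
{'time': 11.1167, 'joint_positions': [-0.606, 0.2896, 1.2434, -0.0002, 1.6089, -0.6402], 'tool_pos': [0.5511, -0.3131, 0.1585], 'ee_rot': [-1.5707, 0.0004, 0.0342], 'wrist_force': [-5.1604, -1.0479, 1.9929], 'width': 0.0374}
```

View pics/w9.png

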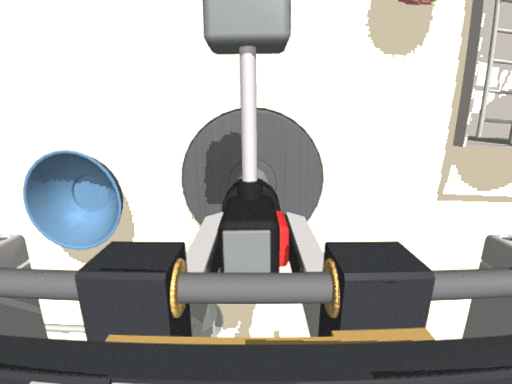

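Call:
step_arm --commands '[{"xyz": [0,0,0],"twist": [0,0,0]},{"xyz": [0,0,0],"twist": [0,0,0]},{"xyz": [0,0,0],"twist": [0,0,0]},{"xyz": [0,0,0],"twist": [0,0,0]}]'

```text
time: 11.5
tool_pos: [0.5492, -0.3133, 0.1585]
ee_rot: [-1.57, 0.004, 0.034]
wrist_force: [-8.0, 0.4, 1.0]
width: 0.0327
```

Call:
step_arm --commands '[{"xyz": [-0.002,0,0],"twist": [0,0,0]},{"xyz": [-0.003,0,0],"twist": [0,0,0]},{"xyz": [-0.003,0,0.002],"twist": [0,0,0]},{"xyz": [-0.003,0,0.004],"twist": [0,0,0]},{"xyz": [-0.003,0,0.007],"twist": [0,0,0]},{"xyz": [-0.003,0,0.01],"twist": [0,0,0]}]'

```text
time: 12.0
tool_pos: [0.5486, -0.3132, 0.168]
ee_rot: [-1.571, -0.0, 0.034]
wrist_force: [0.6, -0.0, -4.4]
width: 0.0325
```

```bash
python3 ws.py w10; python3 - <<'E'
from h import *
im,d=robot.snapshot('scene')
cv2.imwrite('pics/s10.png',cv2.resize(np.clip(im[130:300,90:290,::-1]*1.4,0,255).astype(np.uint8),None,fx=3.4,fy=3.4,interpolation=cv2.INTER_CUBIC))
P=cloud(d,robot.camera_info('scene'))
b=(abs(P[...,2]-.16)<.03)&(np.hypot(P[...,0]-.546,P[...,1]+.183)<.02);print('box z',np.median(P[b][:,2]))
E
```

```text
{'time': 12.0, 'joint_positions': [-0.6086, 0.2813, 1.235, 0.0002, 1.6254, -0.6429], 'tool_pos': [0.5486, -0.3132, 0.168], 'ee_rot': [-1.5706, -0.0, 0.0343], 'wrist_force': [0.6329, -0.037, -4.4005], 'width': 0.0325}
box z 0.16500176245894407
```

View pics/s10.png

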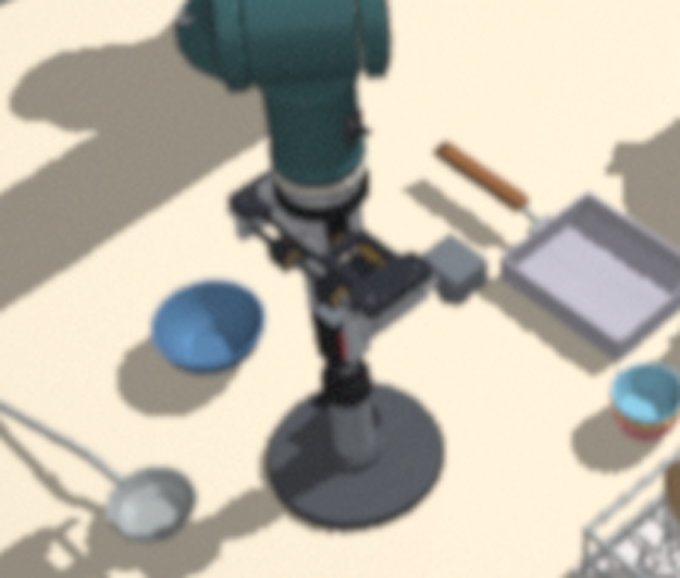

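The column is unlatched and rising: the camera box is up about 10 mm at 4.4 N. I'll keep pulling.

Call:
step_arm --commands '[{"xyz": [0,0,0.005],"twist": [0,0,0]},{"xyz": [0,0,0.01],"twist": [0,0,0]},{"xyz": [0,0,0.015],"twist": [0,0,0]},{"xyz": [0,0,0.02],"twist": [0,0,0]},{"xyz": [0,0,0.025],"twist": [0,0,0]},{"xyz": [0,0,0.03],"twist": [0,0,0]},{"xyz": [0,0,0.035],"twist": [0,0,0]},{"xyz": [0,0,0.04],"twist": [0,0,0]},{"xyz": [0,0,0.045],"twist": [0,0,0]},{"xyz": [0,0,0.05],"twist": [0,0,0]},{"xyz": [0,0,0.055],"twist": [0,0,0]},{"xyz": [0,0,0.06],"twist": [0,0,0]}]'

```text
time: 13.1
tool_pos: [0.5485, -0.3131, 0.229]
ee_rot: [-1.571, -0.001, 0.034]
wrist_force: [2.2, -1.7, -6.2]
width: 0.0325
```

Call:
step_arm --commands '[{"xyz": [0,0,0.004],"twist": [0,0,0]},{"xyz": [0,0,0.008],"twist": [0,0,0]},{"xyz": [0,0,0.012],"twist": [0,0,0]},{"xyz": [0,0,0.016],"twist": [0,0,0]},{"xyz": [0,0,0.02],"twist": [0,0,0]},{"xyz": [0,0,0.024],"twist": [0,0,0]},{"xyz": [0,0,0.028],"twist": [0,0,0]},{"xyz": [0,0,0.032],"twist": [0,0,0]},{"xyz": [0,0,0.036],"twist": [0,0,0]},{"xyz": [0,0,0.04],"twist": [0,0,0]},{"xyz": [0,0,0.044],"twist": [0,0,0]},{"xyz": [0,0,0.048],"twist": [0,0,0]}]'

```text
time: 14.1
tool_pos: [0.5483, -0.3131, 0.2769]
ee_rot: [-1.571, -0.0, 0.034]
wrist_force: [2.9, -1.7, -7.9]
width: 0.0326
```

Call:
step_arm --commands '[{"xyz": [0,0,0.004],"twist": [0,0,0]},{"xyz": [0,0,0.008],"twist": [0,0,0]},{"xyz": [0,0,0.012],"twist": [0,0,0]},{"xyz": [0,0,0.016],"twist": [0,0,0]},{"xyz": [0,0,0.02],"twist": [0,0,0]},{"xyz": [0,0,0.024],"twist": [0,0,0]},{"xyz": [0,0,0.026],"twist": [0,0,0]},{"xyz": [0,0,0.028],"twist": [0,0,0]}]'

```text
time: 14.77
tool_pos: [0.5483, -0.3131, 0.305]
ee_rot: [-1.571, -0.0, 0.034]
wrist_force: [4.5, -1.0, -8.4]
width: 0.0323
```

```bash
python3 ws.py w11; python3 - <<'E'
from h import *
im,d=robot.snapshot('scene')
cv2.imwrite('pics/s11.png',cv2.resize(np.clip(im[90:300,90:290,::-1]*1.4,0,255).astype(np.uint8),None,fx=2.8,fy=2.8,interpolation=cv2.INTER_CUBIC))
P=cloud(d,robot.camera_info('scene'))
b=(P[...,2]>.27)&(P[...,2]<.33)&(np.hypot(P[...,0]-.546,P[...,1]+.183)<.025);print('box z',np.median(P[b][:,2]),b.sum())
E
```

```text
{'time': 14.7667, 'joint_positions': [-0.6086, 0.2771, 0.9706, 0.0001, 1.8934, -0.6428], 'tool_pos': [0.5483, -0.3131, 0.305], 'ee_rot': [-1.571, -0.0004, 0.0342], 'wrist_force': [4.5358, -0.9921, -8.366], 'width': 0.0323}
box z 0.29994597084533353 219
```

View pics/s11.png

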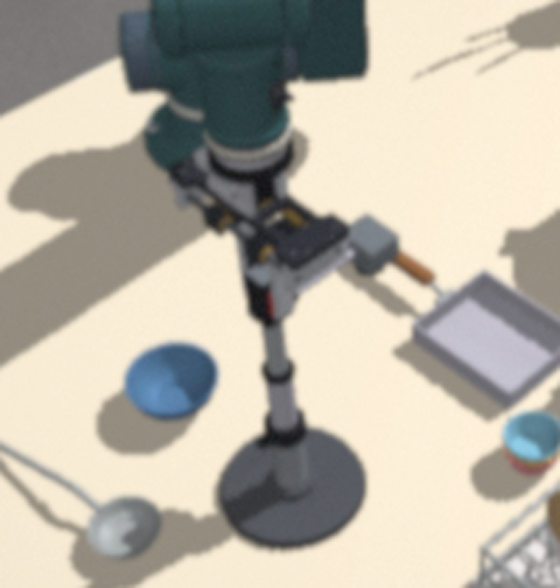

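Call:
step_arm --commands '[{"xyz": [0,0,0.001],"twist": [0,0,0]},{"xyz": [0,0,0.002],"twist": [0,0,0]},{"xyz": [0,0,0.003],"twist": [0,0,0]},{"xyz": [0,0,0.0035],"twist": [0,0,0]},{"xyz": [0,0,0.0035],"twist": [0,0,0]}]'

```text
time: 15.28
tool_pos: [0.5483, -0.3132, 0.3081]
ee_rot: [-1.571, -0.0, 0.034]
wrist_force: [2.6, -1.1, -6.6]
width: 0.0324
```

Call:
step_arm --commands '[{"xyz": [0,0,0.001],"twist": [0,0,0]},{"xyz": [0,0,0.002],"twist": [0,0,0]},{"xyz": [0,0,0.002],"twist": [0,0,0]}]'

```text
time: 15.53
tool_pos: [0.5483, -0.3131, 0.3088]
ee_rot: [-1.57, 0.001, 0.034]
wrist_force: [3.6, -1.1, -11.0]
width: 0.0322
```

Call:
step_arm --commands '[{"xyz": [0,0,0.001],"twist": [0,0,0]},{"xyz": [0,0,0.002],"twist": [0,0,0]},{"xyz": [0,0,0.002],"twist": [0,0,0]},{"xyz": [0,0,0.002],"twist": [0,0,0]}]'

```text
time: 15.87
tool_pos: [0.5481, -0.313, 0.3091]
ee_rot: [-1.568, 0.004, 0.034]
wrist_force: [4.0, -1.6, -20.8]
width: 0.0327
```

Call:
step_arm --commands '[{"xyz": [0,0,0],"twist": [0,0,0]},{"xyz": [0,0,0],"twist": [0,0,0]},{"xyz": [0,0,0],"twist": [0,0,0]},{"xyz": [0,0,0],"twist": [0,0,0]},{"xyz": [0,0,0],"twist": [0,0,0]},{"xyz": [0,0,0],"twist": [0,0,0]}]'

```text
time: 16.37
tool_pos: [0.5481, -0.313, 0.309]
ee_rot: [-1.568, 0.004, 0.034]
wrist_force: [5.0, -2.7, -20.8]
width: 0.032
```

Call:
step_arm --commands '[{"xyz": [0,0,-0.001],"twist": [0,0,0]},{"xyz": [0,0,-0.001],"twist": [0,0,0]},{"xyz": [0,0,-0.001],"twist": [0,0,0]},{"xyz": [0,0,-0.001],"twist": [0,0,0]}]'

```text
time: 16.7
tool_pos: [0.5481, -0.313, 0.3091]
ee_rot: [-1.569, 0.002, 0.034]
wrist_force: [3.7, -1.5, -20.2]
width: 0.0323
```

```bash
python3 ws.py w12; python3 - <<'E'
from h import *
for n in('scene','top'):
    im,d=robot.snapshot(n);cv2.imwrite(f'pics/{n}12.png',np.clip(im[:,:,::-1]*1.4,0,255).astype(np.uint8))
    P=cloud(d,robot.camera_info(n))
    b=(P[...,2]>.27)&(P[...,2]<.33)&(np.hypot(P[...,0]-.546,P[...,1]+.183)<.025);print(n,'box z',np.median(P[b][:,2]),b.sum())
    h=np.array([.682,.384]);x=np.array([.889,.458]);s=(h-P[...,:2])@x;l=(P[...,:2]-h)@[-.458,.889]
    q=P[(abs(s-.246)<.007)&(abs(l)<.022)&(P[...,2]>.1)];print('lip z',np.median(q[:,2]),len(q))
E
```

```text
{'time': 16.7, 'joint_positions': [-0.6087, 0.2807, 0.9582, 0.0001, 1.9059, -0.6428], 'tool_pos': [0.5481, -0.313, 0.3091], 'ee_rot': [-1.5688, 0.0025, 0.0341], 'wrist_force': [3.692, -1.4819, -20.2302], 'width': 0.0323}
scene box z 0.30388463572863306 220
lip z 0.13402906856475966 28
top box z 0.30302984844884356 207
lip z 0.13305568852879734 56
```

View pics/scene12.png

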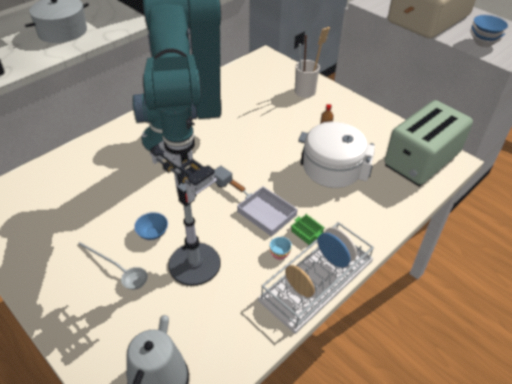

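View pics/w12.png

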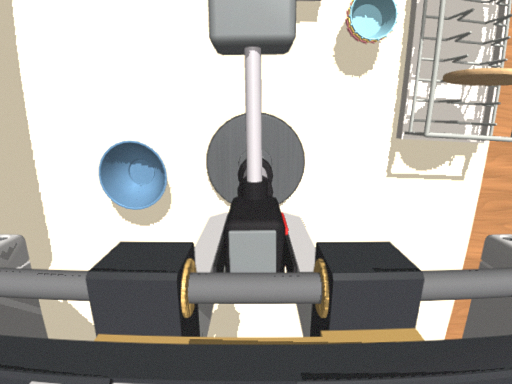

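The pictures show the lid shut at (337,145), the column fully out with its head held at (185,190), and the loose items where they were. The box has risen from z 0.152 to 0.303. I'm handing in.

```bash
python3 -c "
from bench import robot
print(robot.close_job())"
```

```text
the job is handed in; nothing more can be done
None
```

I shut the rice cooker's lid first, with the column still down. Then I gripped the head with the button squeezed and pulled it to the second stop. I handed the job in at about 17 s, still holding the head up.

- **Lid:** The last check push on the lip met a hard stop at 17 N. The wrist camera read the lip flat at 134.7 mm, against 135 mm when shut; the scene and top cameras read 133–134 mm.
- **Column:** The tool rose 150.5 mm and the camera box about 151 mm, against 150 mm for fully out. The gripper was pulling up steadily with about 20 N at the hard stop.
- **Button:** The jaws stayed at about 32 mm throughout the pull. That is slightly less than the 35 mm given for a pressed button, so I take it as fully in.
- **Loose items:** The pictures show the pan, mould, cups, ladle, bowl and bottle where they were. I checked this by eye and did not measure it.

**Not gentle throughout:** near the end of the lid's travel the fingertips rode onto the edge of the dome. For a moment the tool read about 42 N in total (37 N of it vertical). I backed off and finished the push on the lip. That contact was with the fingertips, not the arm or gripper body, but it was harder than I intended.

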